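# Work the blue stopper out of the coin canister

## Robot

A 6-joint arm with a two-finger parallel gripper is mounted at the origin on the work surface. World frame = base frame: x ahead of the robot, y to its left, z up, the work surface at z = 0. Lengths are in m, angles in rad, forces in N, time in s.
With the tool pointing down it reaches from about 0.325 to 0.75 m from the base axis. Payload 7.6 kg.
Tool frame: the origin (TCP) lies midway between the tips of the shut fingers; the grasp point (between the pads) lies 19 mm behind it; z points along the fingers, y is the direction in which the jaws open and shut (so a half turn about z gives the same grasp; the last joint's range is limited). The gripper opens to 85 mm and grips with 20 to 120 N. Pads are 22 mm wide; open, the fingers measure 114 mm over their backs; the gripper's body (76 mm by 85 mm) begins 54 mm behind the grasp point. The pads swing forward as they close: fully open they stand 13 mm farther back than shut.
Start: joints at [1.152, 0.052, 1.401, -0, 1.689, -0.07], TCP at [0.179, 0.493, 0.231] pointing down, gripper open.
Joint ranges: [-2.9, 2.9], [-0.91, 2.17], [0.12, 2.37], [-1.06, 4.2], [0.26, 2.73], [-2.93, 2.93]. Speed limits (rad/s): [2.57, 2.57, 3.01, 3.14, 3.14, 3.14].

## Interface

Orientations are given as a unit quaternion [w, x, y, z].
In Python, from station import readout, grab_frame, robot gives the robot as it stands.
- The arm moves only by the tool move_arm, never from a script. Its argument "moves" is one flat list of numbers, 5 for each row, row after row: the shift along the tool's x, y, z in mm, then the turn about the tool's z in degrees, then the closure, from 0 (fully open) to 1 (shut). A call has 1 to 10 rows; each row is the pose to reach, as a shift and turn from the pose commanded when the call began, along the tool's axes at that moment; what a row does not reach only later rows make up. A row lasts 1/8 s, in which the tool goes at most 62.5 mm and 10.7 degrees, less where a joint would pass 70% of its speed; a pose out of reach is approached as far as the arm can. A call with a gripper value outside its range is refused whole. The fingers move at their own pace and stop on an object; the grip force is fixed at half the most. Time passes only in rows, so rows that repeat a pose let the fingers close. It gives the time, the measured TCP pose, the force and the opening at its end, in the units of the state.
- readout.read_state(): the state, without advancing time (a new reading comes with each control period).
- grab_frame(name): name is "scene" or "side" or "wrist"; returns a dict with "color" (420x560x3 uint8, red, green, blue), "mtx" (3x3 intrinsics, pixels), "distortion" ([k1, k2, p1, p2, k3] as OpenCV has them; the pictures are not rectified), "camera_from_world" (4x4, takes a point from world to camera coordinates); the wrist camera has in their place "tool_from_camera" (4x4, takes a point from camera to tool coordinates, whose origin is the TCP and whose axes are the flange's). Camera axes: x right, y up, looking along -z (the intrinsics and any distortion apply to the point x, -y, -z); pixel columns grow to the right and rows downward; lengths in m; the calibration is good to about 2 mm. A picture is of the moment at which its call begins: read the wrist's pose just before it. There is no depth.
- robot.sign_off(): hands the job in, once; it reports no verdict.
The state is a dict: "clock": time; "joint_positions": joint angles; "joint_velocities": joint speeds; "joint_efforts": joint torques, N m; "ee_pos": TCP position; "tcp_rot": TCP orientation; "contact_force": force on the tool from outside, world axes, zero at the start; "ft_torque": the same for the moment, N m; "gripper_width": finger opening in m.
Only numpy, scipy, OpenCV 4.12 (cv2) and the standard library are available. Lean on these libraries where they do the work, as an engineer would, in place of code of your own. Each camera call takes 0.05 s, during which the arm holds its last target. There are 200 camera calls.

## Task

Open the coin canister that has the blue stopper: it is pressed in tight, so grip its knob and rock it along the row of canisters, about ten degrees first to the robot's left and then about ten degrees to its right, while it is still in the mouth, then bring it upright and pull it straight up and out. Set the blue stopper down gently in the white coin tray, let go of it, and leave the red stopper in its canister.

Things in the scene. Friction and masses are not known exactly. Their poses are not given: they have to be found in the camera images.
- blue_grip (a point): Blue stopper, 66 mm tall, 30-55 g: knob 18 x 18 x 40 mm high on a round plug 20 mm wide, 26 mm high. Point: in the knob on its axis, 50 mm above the foot, 16 mm below the top; grip here. z up; x, y square to the knob's faces, parallel to the stand's. Starts 22 mm deep in a mouth. Spring lips at its two sides along the row hold it (pull 10-20 N) and yield 6 mm, so it can lean 12 deg along the row about its foot.
- red_grip (a point): The red stopper, the same in shape and size, with the same point in its knob, in the other canister. It stays where it is.
- rack: Grey stand fixed to the desk, 80 x 210 x 12 mm, with two clear coin canisters, 46 mm outside, 40 mm inside. Origin: under its centre, on the desk; z up. The canisters stand in a row at y = +50 and -50 mm, mouths 92 mm above the desk and narrowed across the row to 26 mm by black cheeks; either may have the blue stopper. +y points to the robot's left (turned up to 20 degrees).
- tray_in (a point): White open coin tray fixed to the desk, outside 150 x 130 mm (x, y) and 28 mm high, walls and floor 4 mm thick. This point is the centre of its inner floor, 4 mm above the desk; x and y run along its sides, z up. It starts empty.

How it is judged:
On the way, in this order (a step that is already met when the one before it is completed fails the run):
1. the blue stopper is leaned at least 4 degrees to the robot's left along the row, its plug still in the mouth ((y of blue_grip in the frame of rack between 0.053 and 0.085 m or y of blue_grip in the frame of rack between -0.047 and -0.015 m) and angle between blue_grip's own z axis and vertical above 0.07 rad and z of blue_grip in the frame of rack below 0.134 m), for 0.05 s.
2. the blue stopper is leaned at least 4 degrees to the robot's right along the row, its plug still in the mouth ((y of blue_grip in the frame of rack between 0.015 and 0.047 m or y of blue_grip in the frame of rack between -0.085 and -0.053 m) and angle between blue_grip's own z axis and vertical above 0.07 rad and z of blue_grip in the frame of rack below 0.134 m), for 0.05 s.
3. the blue stopper is out, straight above its canister: within 20 mm of its axis each way and tilted less than 15 degrees (z of blue_grip in the frame of rack above 0.145 m and angle between blue_grip's own z axis and vertical below 0.26 rad and x of blue_grip in the frame of rack between -0.02 and 0.02 m and (y of blue_grip in the frame of rack between 0.03 and 0.07 m or y of blue_grip in the frame of rack between -0.07 and -0.03 m)), for 0.05 s.
At the end, for the whole second after the job is handed in: The blue stopper rests, standing or lying, inside the white tray (its grip point between the tray's walls and no more than 56 mm above the inner floor), at rest and released; the red stopper is within 10 mm of where it was (x of blue_grip in the frame of tray_in between -0.071 and 0.071 m and y of blue_grip in the frame of tray_in between -0.061 and 0.061 m and z of blue_grip in the frame of tray_in between 0 and 0.056 m and linear speed of blue below 0.03 m/s and distance of red_grip from where it was at the start of the episode below 0.01 m); the robot touches nothing.
It fails at once if the red stopper is disturbed by more than 10 mm (distance of red_grip from where it was at the start of the episode above 0.01 m).
It fails at once if the blue stopper is dropped or thrown: faster than 1 m/s (a fall of 50 mm) while out of the fingers (linear speed of blue above 1 m/s and contact force between the fingers and blue below 0.1 N).
It also fails if it takes over 42 s, if anything falls off the work surface, if the arm or the gripper's body presses on something with over 40 N, if the wrist force passes 120 N, or if a joint passes its speed limit or range.

## Working session

There is one attempt and no reset: what is moved stays moved. The work goes in short steps, Python scripts to look and compute and a tool call to move; the robot and the scene stay as the last step left them, time stands still between calls to the robot, and variables do not carry over. Pictures are saved under pics/ and viewed, about 8 in all and at most 12, crops included, and the job is handed in when it is done.

Besides the shell and the picture viewer there is one more tool, called after "Call:" in YAML: its name, and indented under it one key for each argument. move_arm: Moves the arm, as the interface text tells. Its arguments: {"type":"object","properties":{"moves":{"type":"array"}},"required":["moves"]}

```bash
mkdir -p pics; ls
cat > h.py <<'E'
import numpy as np, cv2
from scipy.spatial.transform import Rotation as R
from station import readout, grab_frame, robot
def state(): return readout.read_state()
def tool():
    s=state(); T=np.eye(4); q=s['tcp_rot']; T[:3,:3]=R.from_quat([q[1],q[2],q[3],q[0]]).as_matrix(); T[:3,3]=s['ee_pos']; return T
def grab(n):
    T=tool(); f=grab_frame(n)
    f['wc']=T@np.array(f['tool_from_camera']) if n=='wrist' else np.linalg.inv(f['camera_from_world'])
    cv2.imwrite(f'pics/{n}_{state()["clock"]:.2f}.png',f['color'][:,:,::-1]); return f
def ray(f,u,v):
    p=cv2.undistortPoints(np.array([[[u,v]]],float),np.array(f['mtx']),np.array(f['distortion']))[0,0]
    return f['wc'][:3,3],f['wc'][:3,:3]@np.array([p[0],-p[1],-1])
def atz(f,u,v,z):
    o,d=ray(f,u,v); return o+d*(z-o[2])/d[2]
def proj(f,P):
    c=(np.linalg.inv(f['wc'])@np.c_[np.atleast_2d(P),np.ones(len(np.atleast_2d(P)))].T)[:3]
    return cv2.projectPoints((c*np.array([[1],[-1],[-1]])).T.copy(),np.zeros(3),np.zeros(3),np.array(f['mtx']),np.array(f['distortion']))[0][:,0]
def blob(f,col):
    h=cv2.cvtColor(f['color'],cv2.COLOR_RGB2HSV); H,S,V=[h[...,i].astype(int) for i in range(3)]
    m=((abs(H-112)<15) if col=='blue' else ((H<8)|(H>172)))&(S>120)&(V>50)
    n,l,st,c=cv2.connectedComponentsWithStats(m.astype(np.uint8)); i=1+np.argmax(st[1:,4]) if n>1 else 0
    return st[i],c[i]
E
cat > a.py <<'E'
from h import *
import pickle
s=state();print(s)
F={n:grab(n) for n in('scene','side','wrist')}
pickle.dump(F,open('F.pkl','wb'))
for n,f in F.items():
  print(n,f['wc'][:3,3].round(3),[ (c,blob(f,c)) for c in('blue','red')])
cv2.imwrite('pics/a.png',np.hstack([cv2.resize(F[n]['color'],(560,420)) for n in('scene',)])[:,:,::-1])
E
python3 a.py; ls pics
```

```text
pics
{'clock': 0.0, 'joint_positions': array([ 1.15169228e+00,  5.28546538e-02,  1.40172279e+00,  1.56158816e-06,
        1.68860230e+00, -7.03056961e-02]), 'joint_velocities': array([-2.80389711e-04,  3.43762882e-04,  1.03438278e-03, -2.04016620e-03,
        2.54319076e-05,  8.51372837e-04]), 'joint_efforts': array([-3.47031473e-04, -3.81660032e+01, -3.60194957e+01, -6.44201441e-05,
        6.05380425e-03, -2.52541668e-05]), 'ee_pos': array([0.17928713, 0.49311908, 0.23046404]), 'tcp_rot': array([-1.93004354e-04,  1.73516313e-01,  9.84830675e-01, -7.69715946e-04]), 'contact_force': array([-0.00325441, -0.14822773, -0.3239422 ]), 'ft_torque': array([-0.0107261 , -0.02922749,  0.07011288]), 'gripper_width': 0.08538594625319021}
scene [ 0.869 -0.3    0.73 ] [('blue', (array([   0,  262,  187,  143, 6042], dtype=int32), array([ 86.86229725, 330.95332671]))), ('red', (array([314, 164,  15,  26, 262], dtype=int32), array([321.17175573, 176.78625954])))]
side [0.206 0.415 0.47 ] [('blue', (array([   0,  106,  295,  160, 5561], dtype=int32), array([135.564287  , 179.04603489]))), ('red', (array([246, 219,  17,  36, 484], dtype=int32), array([254.33471074, 236.5785124 ])))]
wrist [0.111 0.518 0.373] [('blue', (array([     0,      0,    560,    420, 235200], dtype=int32), array([279.5, 209.5]))), ('red', (array([     0,      0,    560,    420, 235200], dtype=int32), array([279.5, 209.5])))]
a.png
scene_0.05.png
side_0.10.png
wrist_0.15.png
```

View pics/scene_0.05.png

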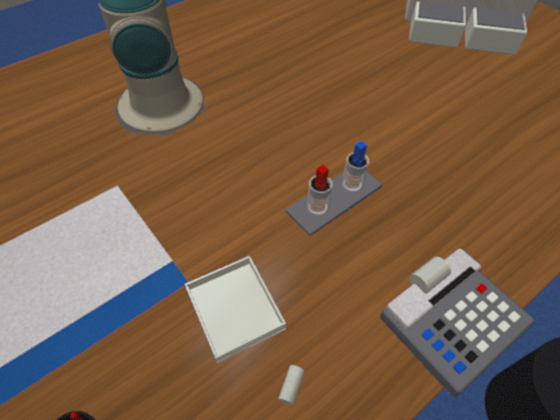

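View pics/side_0.10.png

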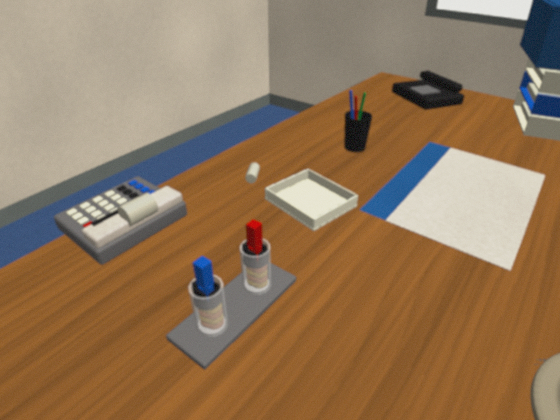

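The scene view shows the blue stopper at about (360,150), red at (321,177), stand corners at (287,210), (310,232) and (382,185), and tray corners at (186,286), (250,259), (285,323) and (218,355). The side view shows blue at (204,275), red at (254,237), with the tray around (311,198). Blue is in the far-left (+y) canister.

```bash
cat > b.py <<'E'
from h import *
import pickle
F=pickle.load(open('F.pkl','rb'))
def cen(f,col,box):
    g=dict(f); im=f['color'].copy(); k=np.zeros_like(im); x0,y0,x1,y1=box; k[y0:y1,x0:x1]=im[y0:y1,x0:x1]; g['color']=k; return blob(g,col)
B={'scene':{'blue':(345,130,380,180),'red':(305,155,340,200)},'side':{'blue':(185,250,225,305),'red':(238,210,272,260)}}
G={}
for c in('blue','red'):
    A=np.zeros((3,3));b=np.zeros(3)
    for n in F:
        if n=='wrist':continue
        st,ct=cen(F[n],c,B[n][c]); o,d=ray(F[n],*ct); d/=np.linalg.norm(d); P=np.eye(3)-np.outer(d,d); A+=P;b+=P@o
        print(c,n,st,ct,'at z.116',atz(F[n],*ct,.116).round(4))
    G[c]=np.linalg.solve(A,b);print(c,G[c].round(4))
d=G['blue']-G['red'];print('sep',np.linalg.norm(d[:2]),'rack yaw deg',np.degrees(np.arctan2(-d[0],d[1])))
for n,z,pts in(('scene',.012,[(287,210),(310,232),(382,185)]),('side',.012,[(168,335),(205,360),(296,280)]),('scene',.028,[(186,286),(250,259),(285,323),(218,355)]),('side',.028,[(265,196),(306,171),(357,201),(317,224)])):
    X=np.array([atz(F[n],*p,z)[:2] for p in pts]);print(n,z,X.round(3).tolist(),X.mean(0).round(4),np.linalg.norm(np.diff(X,axis=0),axis=1).round(3))
E
python3 b.py
```

```text
blue scene [352 141  15  25 235] [358.81702128 153.30212766] at z.116 [0.5096 0.1867 0.116 ]
blue side [194 257  21  39 581] [203.99655766 275.61273666] at z.116 [0.4997 0.1936 0.116 ]
blue [0.5055 0.1906 0.1101]
red scene [314 164  15  26 262] [321.17175573 176.78625954] at z.116 [0.5092 0.0881 0.116 ]
red side [246 219  17  36 484] [254.33471074 236.5785124 ] at z.116 [0.5001 0.0944 0.116 ]
red [0.5053 0.0905 0.1108]
sep 0.10002476750811062 rack yaw deg -0.10679628736989509
scene 0.012 [[0.472, 0.037], [0.544, 0.039], [0.548, 0.243]] [0.5212 0.1064] [0.071 0.203]
side 0.012 [[0.54, 0.242], [0.469, 0.238], [0.46, 0.044]] [0.4896 0.1746] [0.071 0.194]
scene 0.028 [[0.501, -0.22], [0.527, -0.097], [0.665, -0.123], [0.64, -0.243]] [ 0.5832 -0.171 ] [0.126 0.141 0.123]
side 0.028 [[0.643, -0.1], [0.634, -0.238], [0.482, -0.2], [0.504, -0.085]] [ 0.5658 -0.1556] [0.139 0.157 0.117]
```

View pics/wrist_0.15.png

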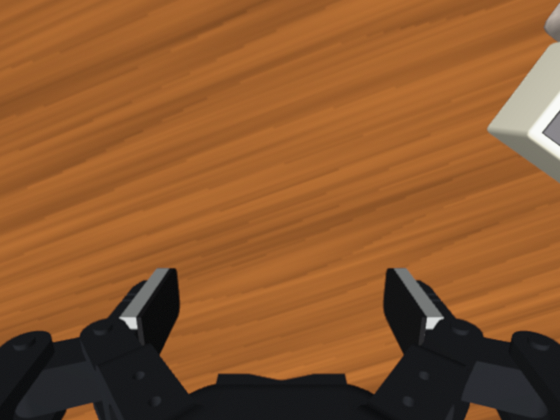

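The wrist view shows only desk and fingers, so I'll move to hover above the blue stopper with the jaws turned across the row.

Call:
move_arm:
  moves: [-410,-173,0,70,0.3,-410,-173,0,70,0.3,-410,-173,0,70,0.3,-410,-173,0,70,0.3,-410,-173,0,70,0.3,-410,-173,0,70,0.3,-410,-173,0,70,0.3,-410,-173,0,70,0.3,-410,-173,0,70,0.3,-410,-173,0,70,0.3]

```text
clock: 1.4
ee_pos: [0.5048, 0.1918, 0.2313]
tcp_rot: [-0.0, 0.706, 0.708, 0.0]
contact_force: [-0.6, 0.3, 0.3]
gripper_width: 0.0597
```

```bash
cat > c.py <<'E'
from h import *
import pickle
T=tool();print(T.round(4),state()['gripper_width'])
f=grab('wrist');pickle.dump(f,open('w.pkl','wb'))
for c in('blue','red'):
    st,ct=blob(f,c);print(c,st,ct,atz(f,*ct,.116).round(4))
E
python3 c.py; ls pics
```

```text
[[-2.300e-03  1.000e+00 -2.000e-04  5.048e-01]
 [ 1.000e+00  2.300e-03  3.000e-04  1.918e-01]
 [ 3.000e-04 -2.000e-04 -1.000e+00  2.313e-01]
 [ 0.000e+00  0.000e+00  0.000e+00  1.000e+00]] 0.059737850123325574
blue [267 184  28  39 953] [280.40293809 203.39349423] [0.5042 0.1918 0.116 ]
red [ 269  292   24   49 1103] [280.16228468 315.91205802] [0.5041 0.0926 0.116 ]
a.png
scene_0.05.png
side_0.10.png
wrist_0.15.png
wrist_1.45.png
```

View pics/wrist_1.45.png

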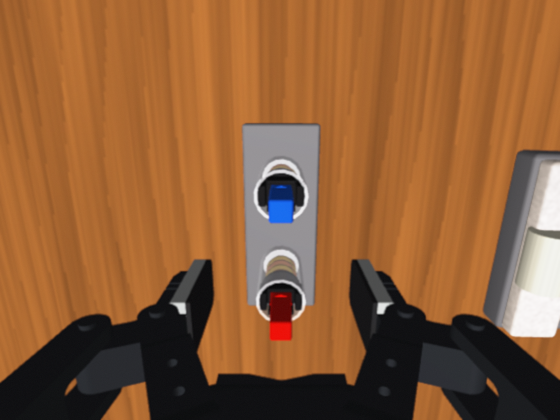

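The wrist view shows blue's knob top at about (281,208), its mouth ring centred near (281,196), and red's top at about (281,329). The stand's edges run symmetric about the tool axis, so yaw is near 0.

```bash
cat > d.py <<'E'
from h import *
import pickle
f=pickle.load(open('w.pkl','rb'))
im=f['color']; print(im[180:228:3,281].tolist()); 
print('ring',atz(f,281,196,.092).round(4))
print([atz(f,*p,.012).round(4).tolist() for p in[(244,125),(319,125),(248,304),(315,304)]])
P=lambda x,y:[[x+a*.009,y+b*.009,.136] for a,b in((-1,-1),(1,-1),(1,1),(-1,1))]
print(proj(f,P(.5045,.1905)).round(1).tolist())
E
python3 d.py
```

```text
[[21, 20, 21], [33, 31, 35], [20, 87, 213], [9, 35, 90], [10, 36, 92], [9, 36, 92], [11, 37, 95], [21, 89, 218], [26, 110, 239], [27, 109, 239], [25, 109, 239], [26, 109, 240], [26, 110, 240], [25, 109, 240], [60, 109, 225], [151, 148, 150]]
ring [0.5047 0.1914 0.092 ]
[[0.4672, 0.2445, 0.012], [0.5429, 0.2446, 0.012], [0.466, 0.0392, 0.012], [0.5449, 0.0393, 0.012]]
[[268.2, 224.8], [293.2, 224.8], [293.5, 200.7], [268.0, 200.6]]
```

The knob is at (0.5047, 0.191), which agrees with the stand centre plus 50 mm. Next I descend and close.

Call:
move_arm:
  moves: [-0.5,0,50,0,0.3,-0.5,0,95,0,0.3,-0.5,0,120,0,0.3,-0.5,0,130,0,0.3,-0.5,0,130,0,0.3,-0.5,0,130,0,1,-0.5,0,130,0,1,-0.5,0,130,0,1,-0.5,0,130,0,1,-0.5,0,130,0,1]

```text
clock: 2.7
ee_pos: [0.5058, 0.1904, 0.1025]
tcp_rot: [0.0, 0.707, 0.707, 0.001]
contact_force: [-3.1, 0.2, 6.2]
gripper_width: 0.0172
```

```bash
python3 -c "
from h import *
s=state();print(s['ee_pos'],s['contact_force'],s['gripper_width']);f=grab('wrist');g=grab('side');print(blob(f,'blue'),s['clock'])"; ls pics
```

```text
[0.50582309 0.19042709 0.10249294] [-3.06120222  0.17943247  6.16629794] 0.017175382157706812
(array([ 256,  241,   51,   92, 4214], dtype=int32), array([280.68201234, 288.6233982 ])) 2.7
a.png
scene_0.05.png
side_0.10.png
side_2.80.png
wrist_0.15.png
wrist_1.45.png
wrist_2.75.png
```

Gripped at 17.2 mm opening with low forces. Now I lean left, which is tool +x.

Call:
move_arm:
  moves: [2,0,0,0,1,4,0,0.2,0,1,6,0,0.4,0,1,8,0,0.6,0,1,9,0,0.8,0,1,9,0,0.8,0,1,9,0,0.8,0,1]

```text
clock: 3.68
ee_pos: [0.5063, 0.1956, 0.1025]
tcp_rot: [0.003, 0.708, 0.706, -0.002]
contact_force: [-5.7, -17.3, 13.8]
gripper_width: 0.0172
```

```bash
python3 -c "
from h import *
s=state();print(s['ee_pos'],s['contact_force'],s['ft_torque'],s['gripper_width']);f=grab('side')
cv2.imwrite('pics/lean.png',cv2.resize(f['color'][180:360,120:320,::-1],None,fx=3,fy=3,interpolation=3))"
```

```text
[0.5062774  0.19558983 0.10246441] [ -5.71148212 -17.33836099  13.80879125] [-3.16064583  1.08336057 -0.00499735] 0.017242652258460462
```

View pics/lean.png

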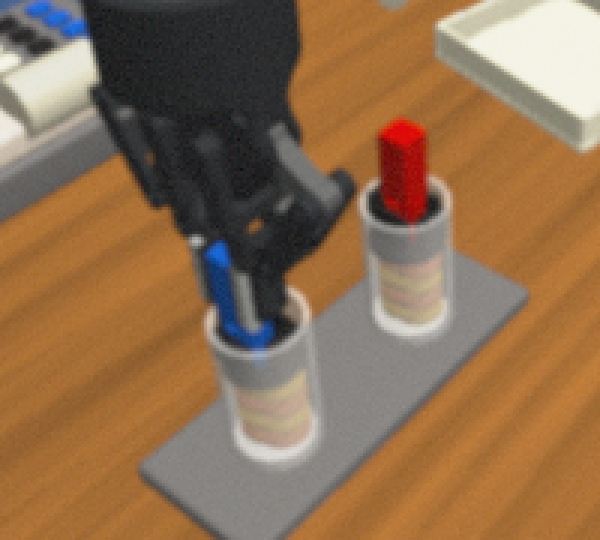

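Blue's knob leans left in its mouth in the crop (knob at about (235,290)) while red stays upright. The measured shift is only 5 mm, because the arm yields under 17 N, so I'll push a little farther.

Call:
move_arm:
  moves: [2,0,0.2,0,1,4,0,0.4,0,1,4,0,0.4,0,1,4,0,0.4,0,1]

```text
clock: 4.22
ee_pos: [0.5067, 0.2, 0.1022]
tcp_rot: [0.003, 0.708, 0.706, -0.001]
contact_force: [-4.1, -15.9, 11.8]
gripper_width: 0.0173
```

```bash
python3 -c "
from h import *
s=state();print(s['ee_pos'],s['contact_force'],s['ft_torque'],tool()[:3,2]);f=grab('side')
cv2.imwrite('pics/lean2.png',cv2.resize(f['color'][240:320,160:260,::-1],None,fx=6,fy=6,interpolation=3))"
```

```text
[0.50668317 0.19997783 0.10216643] [ -4.1310987  -15.93416582  11.81047811] [-2.81768448  0.67376333  0.04903749] [ 0.00223578 -0.00594147 -0.99997985]
```

The shift is now 9.6 mm, about 10.8°. Next I rock to the right.

Call:
move_arm:
  moves: [-4,0,-0.6,0,1,-8,0,-1.1,0,1,-12,0,-1.2,0,1,-16,0,-1.1,0,1,-20,0,-0.6,0,1,-23,0,-0.2,0,1,-23,0,-0.2,0,1,-23,0,-0.2,0,1]

```text
clock: 5.28
ee_pos: [0.5061, 0.184, 0.102]
tcp_rot: [-0.002, 0.706, 0.708, 0.004]
contact_force: [0.8, 16.3, 6.5]
gripper_width: 0.0174
```

```bash
python3 -c "
from h import *
s=state();print(s['ee_pos'],s['contact_force'],s['ft_torque'],tool()[:3,2])"
```

```text
[0.50613207 0.18400457 0.10197716] [ 0.79427792 16.25468241  6.51343709] [ 2.81756847 -0.10162303  0.03142967] [ 0.00315698  0.00790621 -0.99996376]
```

Call:
move_arm:
  moves: [-2,0,0.2,0,1,-3,0,0.3,0,1,-3,0,0.3,0,1,-3,0,0.3,0,1]

```text
clock: 5.78
ee_pos: [0.5062, 0.1815, 0.1019]
tcp_rot: [-0.002, 0.706, 0.708, 0.004]
contact_force: [-0.2, 18.4, 8.1]
gripper_width: 0.0174
```

```bash
python3 -c "
from h import *
s=state();print(s['ee_pos'],s['contact_force']);f=grab('side')
cv2.imwrite('pics/lean3.png',np.hstack([cv2.imread('pics/lean2.png'),cv2.resize(f['color'][240:320,160:260,::-1],None,fx=6,fy=6,interpolation=3)])[:,::1][:, :][::1]);
a=cv2.imread('pics/lean3.png');cv2.imwrite('pics/lean3.png',cv2.resize(a,(800,320)))"
```

```text
[0.50618072 0.1815444  0.10193112] [-0.21635931 18.38945349  8.11189324]
```

View pics/lean3.png

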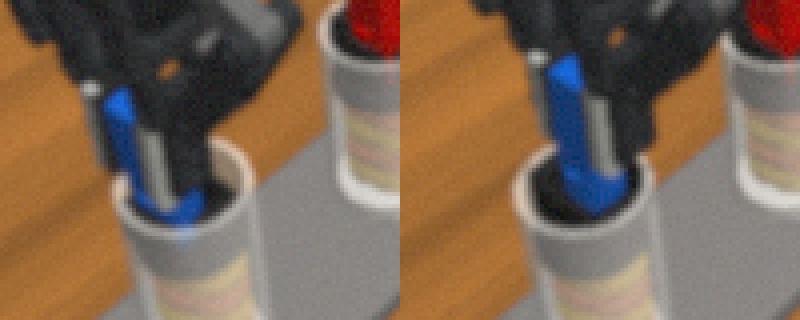

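In both frames the knob slants left in the picture, at about 29° and then about 15°. I need to compare that with what projection predicts for different tilts.

```bash
cat > e.py <<'E'
from h import *
import pickle
f=pickle.load(open('F.pkl','rb'))['side']
for y in(.200,.1815,.191):
  for t in(12,8,4,0,-4,-8,-12):
    a=np.radians(t);u=np.array([0,np.sin(a),np.cos(a)]);g=np.array([.5047,y,.1215])
    p=proj(f,[g+u*.016,g-u*.024]);d=p[1]-p[0];print(y,t,p.round(1).tolist(),'img slant',np.degrees(np.arctan2(d[0],d[1])).round(1))
for n in('lean2','lean3'):pass
E
python3 e.py
python3 - <<'E'
import cv2,numpy as np,glob
# slant of blue by PCA and of edges
from h import *
for n,off in(('pics/side_0.10.png',0),('pics/lean2.png',1)):
    im=cv2.imread(n)[:,:,::-1]
    if off: im=cv2.resize(im,(100,80),interpolation=cv2.INTER_AREA)
    else: im=im[240:320,160:260]
    h=cv2.cvtColor(im,cv2.COLOR_RGB2HSV);m=(abs(h[...,0].astype(int)-112)<15)&(h[...,1]>120)&(h[...,2]>50)
    for r in range(80):
        c=np.flatnonzero(m[r])
        if len(c):print(r+240,c.min()+160,c.max()+160,end='; ')
    print()
f=grab('side');im=f['color'][240:320,160:260];h=cv2.cvtColor(im,cv2.COLOR_RGB2HSV);m=(abs(h[...,0].astype(int)-112)<15)&(h[...,1]>120)&(h[...,2]>50)
for r in range(80):
    c=np.flatnonzero(m[r])
    if len(c):print(r+240,c.min()+160,c.max()+160,end='; ')
E
```

```text
0.2 12 [[193.4, 266.0], [202.2, 284.4]] img slant 25.4
0.2 8 [[194.1, 265.4], [201.3, 285.2]] img slant 19.9
0.2 4 [[194.7, 264.8], [200.3, 286.1]] img slant 14.8
0.2 0 [[195.4, 264.3], [199.4, 286.8]] img slant 10.1
0.2 -4 [[196.1, 263.9], [198.4, 287.6]] img slant 5.7
0.2 -8 [[196.7, 263.4], [197.5, 288.2]] img slant 1.7
0.2 -12 [[197.4, 263.1], [196.5, 288.8]] img slant -2.1
0.1815 12 [[204.4, 258.0], [212.3, 276.4]] img slant 23.3
0.1815 8 [[205.0, 257.4], [211.4, 277.2]] img slant 18.0
0.1815 4 [[205.6, 256.9], [210.5, 278.0]] img slant 13.1
0.1815 0 [[206.2, 256.4], [209.6, 278.8]] img slant 8.6
0.1815 -4 [[206.9, 256.0], [208.7, 279.5]] img slant 4.5
0.1815 -8 [[207.5, 255.6], [207.8, 280.1]] img slant 0.6
0.1815 -12 [[208.2, 255.2], [206.9, 280.6]] img slant -2.9
0.191 12 [[198.8, 262.1], [207.1, 280.4]] img slant 24.4
0.191 8 [[199.4, 261.5], [206.3, 281.3]] img slant 19.0
0.191 4 [[200.1, 260.9], [205.4, 282.1]] img slant 14.0
0.191 0 [[200.7, 260.4], [204.4, 282.9]] img slant 9.4
0.191 -4 [[201.4, 260.0], [203.5, 283.6]] img slant 5.1
0.191 -8 [[202.1, 259.6], [202.6, 284.
[... 872 characters left out ...]
3 193 194; 284 193 195; 285 193 195; 286 194 195; 287 194 210; 288 194 210; 289 194 211; 290 194 211; 291 194 211; 292 196 210; 293 197 210; 294 199 209; 295 201 208; 
253 201 204; 254 200 204; 255 199 204; 256 197 205; 257 196 205; 258 196 205; 259 197 206; 260 197 206; 261 197 205; 262 197 205; 263 197 204; 264 197 204; 265 197 204; 266 198 204; 267 198 204; 268 198 204; 269 198 205; 270 198 205; 271 198 205; 272 198 205; 273 199 205; 274 199 205; 275 200 206; 276 200 206; 277 200 206; 278 200 206; 279 199 206; 280 199 206; 281 200 207; 282 200 207; 283 200 216; 284 200 217; 285 201 217; 286 201 216; 287 201 216; 288 201 216; 289 202 214; 290 204 214; 291 205 213; 292 207 211; 293 208 209;
```

By the left-edge slant, the left lean was about +12°. Now the stopper is shifted 9 mm but nearly upright, so the pads hold the angle and the plug slid against the lip. I'll push farther right until it pivots.

```bash
cat >> h.py <<'E'
def slant(r0=5,r1=22):
    s=state();f=grab('side');im=f['color'][235:325,160:260];h=cv2.cvtColor(im,cv2.COLOR_RGB2HSV);m=(abs(h[...,0].astype(int)-112)<15)&(h[...,1]>120)&(h[...,2]>50)
    rows=[(r+235,np.flatnonzero(m[r]).min()+160,np.flatnonzero(m[r]).max()+160) for r in range(90) if m[r].any()]
    a=np.array(rows);k=a[r0:r1];w=np.array([ (lambda g:np.interp(115,*g))(None) if 0 else x for x in k[:,1]])
    b=np.polyfit(k[:,0],w,1)[0]
    print(s['ee_pos'].round(4),s['contact_force'].round(1),'slant',np.degrees(np.arctan(b)).round(1),'rows',a[0],a[-1],'L',a[::4,1])
    cv2.imwrite(f"pics/crop_{s['clock']:.1f}.png",cv2.resize(im[:,:,::-1],None,fx=6,fy=6,interpolation=3))
E
python3 -c "from h import *; slant()"
```

```text
[0.5062 0.1816 0.1019] [ 0.9 17.1  7. ] slant 7.1 rows [253 202 204] [293 208 209] L [202 197 197 198 198 198 200 200 200 203 208]
```

Call:
move_arm:
  moves: [-2,0,0.1,0,1,-4,0,0.2,0,1,-6,0,0.4,0,1,-6,0,0.4,0,1,-6,0,0.4,0,1]

```text
clock: 6.55
ee_pos: [0.5062, 0.1753, 0.1016]
tcp_rot: [-0.002, 0.706, 0.708, 0.004]
contact_force: [0.0, 15.9, 9.6]
gripper_width: 0.017
```

```bash
python3 -c "from h import *; slant()"
```

```text
[0.5062 0.1753 0.1016] [ 0.  15.9  9.6] slant 1.1 rows [250 205 207] [293 208 210] L [205 200 200 200 200 200 201 200 200 201 204]
```

The slant is now 1.1°, against about 8° when upright, so the tilt is roughly −7°. I'll add 2 mm for margin and look.

Call:
move_arm:
  moves: [-1,0,0.2,0,1,-2,0,0.3,0,1,-2,0,0.3,0,1]

```text
clock: 6.98
ee_pos: [0.5063, 0.1735, 0.1015]
tcp_rot: [-0.002, 0.706, 0.708, 0.004]
contact_force: [-1.0, 17.3, 9.1]
gripper_width: 0.0173
```

```bash
python3 -c "from h import *; slant()"; ls pics/crop*; cp $(ls -t pics/crop*|head -1) pics/right.png
```

```text
[0.5063 0.1735 0.1015] [-1.  17.3  9.1] slant 0.0 rows [249 208 208] [293 208 209] L [208 201 201 201 201 201 201 201 201 200 202 208]
pics/crop_5.9.png
pics/crop_6.5.png
pics/crop_7.0.png
```

View pics/right.png

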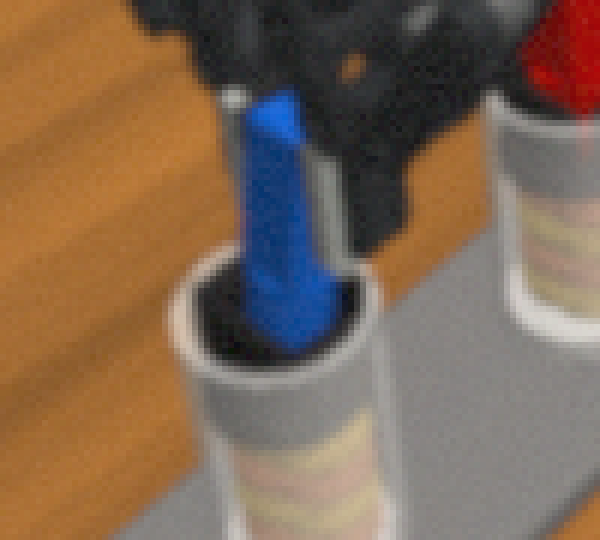

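The stopper clearly leans right and is still in the mouth. Now I bring it upright.

Call:
move_arm:
  moves: [4,0,-0.5,0,1,8,0,-1,0,1,12,0,-1.2,0,1,16,0,-1.3,0,1,20,0,-1.3,0,1,22,0,-1.3,0,1,22,0,-1.3,0,1,22,0,-1.3,0,1]

```text
clock: 8.02
ee_pos: [0.506, 0.1884, 0.101]
tcp_rot: [0.002, 0.707, 0.707, -0.002]
contact_force: [0.7, -11.4, 8.2]
gripper_width: 0.0171
```

```bash
python3 -c "from h import *; slant()"
```

```text
[0.506  0.1884 0.101 ] [  0.7 -11.4   8.2] slant 8.5 rows [256 198 199] [295 201 208] L [198 192 192 193 193 194 195 194 195 196]
```

Upright at about −1°. Pulling straight up.

Call:
move_arm:
  moves: [0,0,-3,0,1,0,0,-6,0,1,0,0,-10,0,1,0,0,-15,0,1,0,0,-20,0,1,0,0,-26,0,1,0,0,-34,0,1,0,0,-44,0,1,0,0,-56,0,1,0,0,-56,0,1]

```text
clock: 9.32
ee_pos: [0.5062, 0.1916, 0.1583]
tcp_rot: [0.001, 0.707, 0.707, 0.001]
contact_force: [-0.2, 0.6, -0.3]
gripper_width: 0.0176
```

```bash
python3 -c "
from h import *
s=state();print(s['ee_pos'],s['contact_force'],s['gripper_width']);f=grab('side');g=grab('scene')
cv2.imwrite('pics/out.png',cv2.resize(np.hstack([f['color'][150:350,120:360],g['color'][80:280,240:480]])[:,:,::-1],(800,333)))
T=np.array([atz(g,*p,.028)[:2] for p in((186,286),(250,259),(285,323),(218,355))])"
```

```text
[0.50622643 0.19156827 0.15828374] [-0.20961276  0.57682642 -0.30790195] 0.017641790793792387
```

View pics/out.png

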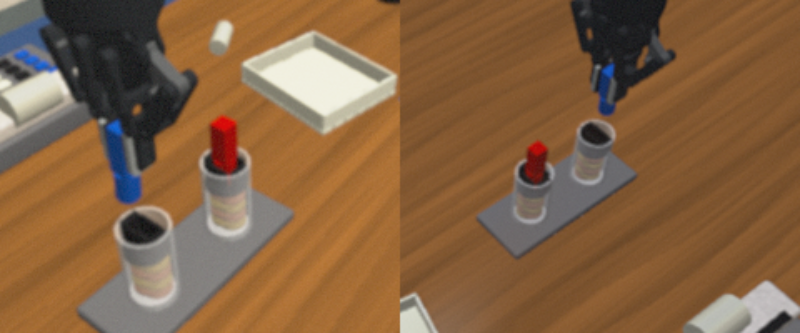

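The stopper is out and upright above its canister, and red is still in its own. Now I lift and carry it to the tray.

Call:
move_arm:
  moves: [0,0,-50,0,1,0,0,-72,0,1,-40,8,-72,0,1,-90,18,-72,0,1,-140,28,-72,0,1,-190,38,-72,0,1,-240,48,-72,0,1,-290,58,-72,0,1,-330,66,-72,0,1,-355,69,-72,0,1]

```text
clock: 10.68
ee_pos: [0.5745, -0.1657, 0.2275]
tcp_rot: [-0.001, 0.708, 0.707, -0.0]
contact_force: [0.2, -0.4, -0.5]
gripper_width: 0.0172
```

```bash
python3 -c "
from h import *
import pickle
s=state();print(s['ee_pos'],s['contact_force'],s['gripper_width'],s['joint_positions'].round(2));f=grab('wrist');pickle.dump(f,open('w.pkl','wb'));cv2.imwrite('pics/tray.png',f['color'][:,:,::-1])
s=state()['ee_pos'];print(proj(f,[[s[0],s[1],.004]]))"
```

```text
[ 0.57452297 -0.16571703  0.227529  ] [ 0.22793377 -0.43462552 -0.48872006] 0.017212893330044384 [-0.34  0.26  1.18 -0.    1.71 -0.34]
[[281.27972175 177.83256173]]
```

View pics/tray.png

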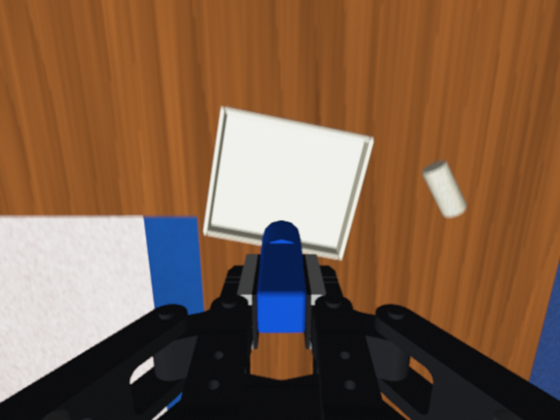

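The tray's floor centre is at about (288,178), and the TCP projects to (281,178), so I'm within about 5 mm. Going down.

Call:
move_arm:
  moves: [0,5,50,0,1,0,5,95,0,1,0,5,130,0,1,0,5,155,0,1,0,5,170,0,1,0,5,179,0,1,0,5,185,0,1,0,5,187,0,1,0,5,188,0,1]

```text
clock: 11.85
ee_pos: [0.58, -0.1639, 0.0412]
tcp_rot: [0.0, 0.707, 0.707, 0.0]
contact_force: [0.4, -0.1, -0.5]
gripper_width: 0.0175
```

Call:
move_arm:
  moves: [0,0,1,0,1,0,0,2,0,1,0,0,2,0,1]

```text
clock: 12.22
ee_pos: [0.5797, -0.1638, 0.0386]
tcp_rot: [-0.0, 0.707, 0.707, 0.0]
contact_force: [-0.4, -0.2, -0.3]
gripper_width: 0.0176
```

Call:
move_arm:
  moves: [0,0,1,0,1,0,0,2,0,1,0,0,2,0,1]

```text
clock: 12.6
ee_pos: [0.5796, -0.1637, 0.0364]
tcp_rot: [-0.0, 0.707, 0.707, -0.0]
contact_force: [-0.9, -1.2, 0.2]
gripper_width: 0.0171
```

Call:
move_arm:
  moves: [0,0,1,0,1,0,0,1.5,0,1,0,0,1.5,0,1]

```text
clock: 12.98
ee_pos: [0.5798, -0.1638, 0.0352]
tcp_rot: [0.0, 0.707, 0.707, 0.0]
contact_force: [-0.9, 0.2, 0.1]
gripper_width: 0.0168
```

Call:
move_arm:
  moves: [0,0,1,0,1,0,0,1,0,1]

```text
clock: 13.22
ee_pos: [0.5798, -0.1638, 0.0351]
tcp_rot: [0.0, 0.707, 0.707, 0.0]
contact_force: [-2.3, 1.6, 5.4]
gripper_width: 0.0173
```

```bash
python3 -c "
from h import *
s=state();print(s['ee_pos'],s['contact_force']);g=grab('scene');f=grab('side')
cv2.imwrite('pics/low.png',cv2.resize(np.hstack([f['color'][90:250,230:390],g['color'][220:380,150:310]])[:,:,::-1],(800,400)))"
```

```text
[ 0.57984555 -0.16378353  0.0350665 ] [-2.26579828  1.56932071  5.44367149]
```

View pics/low.png

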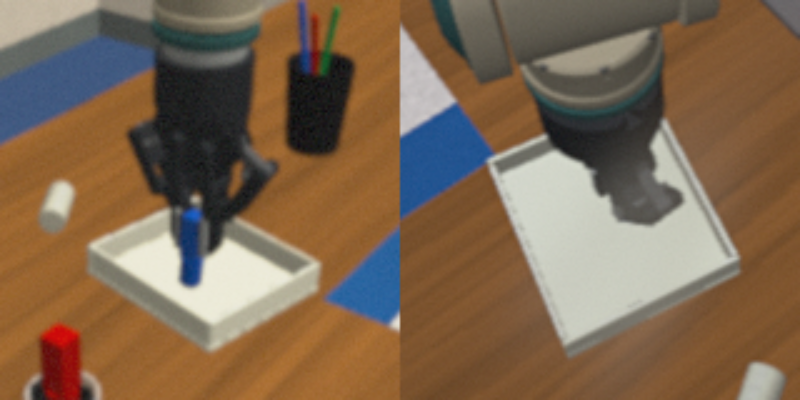

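The stopper stands upright on the tray floor (foot at about (190,280) in the left crop), with a 5 N contact force. Now I open partway and retreat upward.

Call:
move_arm:
  moves: [0,0,0,0,0.7,0,0,0,0,0.5,0,0,0,0,0.4,0,0,0,0,0.4,0,0,-20,0,0.4,0,0,-60,0,0.4,0,0,-110,0,0.4,0,0,-160,0,0.4,0,0,-180,0,0.4,0,0,-180,0,0.4]

```text
clock: 14.58
ee_pos: [0.5805, -0.164, 0.2176]
tcp_rot: [0.003, 0.707, 0.707, 0.001]
contact_force: [-0.5, -0.6, -0.1]
gripper_width: 0.0517
```

```bash
python3 -c "
from h import *
s=state();print(s['ee_pos'],s['contact_force'],s['gripper_width']);g=grab('scene');f=grab('side');w=grab('wrist')
cv2.imwrite('pics/end.png',np.hstack([cv2.resize(f['color'],(400,300)),cv2.resize(w['color'],(400,300))])[:,:,::-1])
F=__import__('pickle').load(open('F.pkl','rb'))['side'];print(np.abs(f['color'][215:260,238:275].astype(int)-F['color'][215:260,238:275]).mean())"
```

```text
[ 0.58049341 -0.164045    0.21763763] [-0.48206882 -0.57743775 -0.14150024] 0.051704679588574984
3.3461461461461464
```

View pics/end.png

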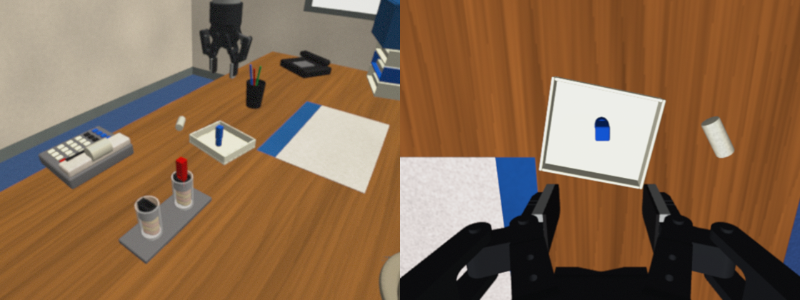

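The blue stopper stands in the middle of the tray (wrist view about (602,130)), the gripper is clear, and red is in place.

```bash
python3 -c "
from h import *
print(robot.sign_off())"
```

```text
the job is handed in; nothing more can be done
None
```

The blue stopper is out of its canister and standing released near the middle of the white tray. I handed the job in at about 14.7 s of the 42 s allowed. The sign-off gives no verdict.

- **Rock left:** about 10–12° left, with the grip point shifted about 9.6 mm, judged from the measured shift and the knob's slant in the side picture.
- **Rock right:** about 8° right, a little short of the ten degrees asked. On the first try the plug slid sideways and the stopper stayed nearly upright, so I pushed farther until the picture showed a clear lean. The angle is from image slant only, good to about 2–3°.
- **Pull out:** I brought it upright (about −1° by slant) and pulled it straight up. The pictures showed it hanging upright above its canister.
- **Set down:** I lowered it until the floor pushed back with about 5 N, opened the fingers and went straight up 180 mm.

**Last checks:** the final pictures show the red stopper unmoved (the image patch around it is unchanged apart from noise). The gripper is clear of everything, with wrist force under 1 N. The two camera estimates of the tray centre differed by about 2 cm. I used their mean and corrected it by 5 mm from the wrist picture.

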